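# Open the pump isolator box and switch the pump off

## Task

Shut off the bore pump at its isolator box on the counter. First lift the spirit level off the box lid and set it down gently, lying along the counter and clear of the box; then turn the latch on the lid a quarter turn anticlockwise, swing the lid right up and over until it rests open on its stop, and throw the isolator lever inside fully across to its other side. Leave the other things on the counter where they are, and leave the lid open.

Things in the scene. Friction and masses are not known exactly. Their poses are not given: they have to be found in the camera images.
- counter: The plywood bench top, surface at height 0, fixed.
- enclosure: Grey painted steel box fixed to the counter, 200 (its x) x 250 (its y) x 93 mm tall, open on top under a 7 mm lid (total height 100 mm). Walls 5 mm thick. Origin: centre of its underside; x points from the handle side to the hinge side (roughly away from the robot), y to its left, z up. Inside only a 30 x 110 mm block, 35 mm high, stands under the isolator lever.
- lid (a joint): Hinge of the lid along the far (box +x) top edge, rad: 0 shut, opens upward to its stop at 2.2 (126 degrees, leaning back past the vertical). About 2.5 N at the handle lifts it. Let go short of the vertical (1.57) it falls shut; from 1.65 up it falls back on its stop and stays. The latch's tongue holds it down until the latch has turned about 1.25 rad.
- lid_hinge (a point): A point on the lid's hinge line: 100 mm in box +x from the box's middle, height 93 mm (level with the shut lid's underside); axis along box y.
- lid_handle (a point): Middle of the lid's pull handle: a straight round steel bar, 10 mm thick and 150 mm long, parallel to the lid's front edge and 32 mm in front of it, in the plane of the lid (bar centre 96.5 mm above the counter when shut, 236 mm from the hinge line and 3.5 mm above it), joined to the lid at both ends. The lid is a flat plate reaching 204 mm from the hinge, 254 mm wide, 7 mm thick.
- latch (a joint): Quarter-turn cam latch on the lid, rad, axis square to the lid: 0 locked (wing parallel to the handle bar), 1.571 fully turned (wing pointing across from handle to hinge), grows anticlockwise seen from above. Starts at 0 to 0.2. Stiff with friction, about 0.09 N m, stays where it is left.
- latch_wing (a point): Centre of the latch's straight black wing, on its axis (81 mm behind the handle bar's centre, on the lid's middle line), 16.5 mm above the lid's top face. The wing is a bar 80 mm long, 12 mm thick, from 6 to 27 mm above the lid's top face, with a 28 mm round hub in the middle (up to 25 mm above the lid). The point's y axis runs along the wing; with the latch at 0 it is the box's y axis.
- isolator (a joint): Toggle lever inside the box, rad: 0 on (leaning 0.5 rad to box +y), 1.0 off (leaning 0.5 rad to box -y). Stays where it is left; about 1.5 N at the tip moves it.
- isolator_tip (a point): Rounded end of the black isolator lever, an 11 mm thick round bar 42 mm long pivoting 46 mm above the counter, 25 mm from the box's middle towards the handle, about an axis along box x. Its tip is about 83 mm above the counter, 10 mm under the shut lid, and moves from 20 mm to the +y side to 20 mm to the -y side.
- level: The spirit level as a body (same thing as level_mid); origin at the middle of its underside.
- level_mid (a point): Centre of the torpedo spirit level: a straight bar 230 mm (its x) x 20 mm (its y) x 45 mm tall (its z), 0.15 to 0.3 kg, standing on edge on the lid at the start.
- socket_tray: Chrome socket tray, 170 (its x) x 80 (its y) x 37 mm tall, 1 kg. Origin at the middle of its underside. Leave it.
- padlock: Padlock lying flat, 42 (x) x 85 mm (y from -35 to +50) x 22 mm tall. Origin under its middle. Leave it.
- sprinkler: Sprinkler fitting with a ribbed twist coupling, standing, 58 mm diameter, 66 mm tall. Origin at the middle of its underside. Leave it.
- wrench: Open wrench lying along its x, 190 mm long, up to 50 mm wide and 12 mm thick. Origin within 25 mm of the middle of its length, underside. Leave it.
- screwdriver: Screwdriver lying along its x, 200 mm long, handle up to 32 mm thick. Origin within 25 mm of the middle of its length. Leave it.
- elbow: Steel pipe elbow lying flat, two stubs 27 mm thick meeting at a right angle; its origin is under its middle and all of it lies within 42 mm of the origin; 27 mm tall. Leave it.
- tin: Round tin, 70 mm diameter, 70 mm tall, 0.4 kg, standing just in front of the box before the lid's handle; its side is 36 mm or more from the bar. Origin at the middle of its underside. Leave it.

How it is judged:
By the outcome, as a careful person would: the job done as asked, in the order asked, and still so for the second after the job is handed in, with the robot touching nothing.
It also fails if it takes over 72 s, if anything falls off the work surface, if the arm or the gripper's body presses on something with over 40 N, if the wrist force passes 120 N, or if a joint passes its speed limit or range.

## Robot

A 6-joint arm with a two-finger parallel gripper is mounted at the origin on the work surface. World frame = base frame: x ahead of the robot, y to its left, z up, the work surface at z = 0. Lengths are in m, angles in degrees, forces in N, time in s.
With the tool pointing down it reaches from about 0.35 to 0.875 m from the base axis. Payload 4.2 kg.
Tool frame: the origin (TCP) lies midway between the tips of the shut fingers; the grasp point (between the pads) lies 19 mm behind it; z points along the fingers, y is the line along which they close (so a half turn about z gives the same grasp; the last joint's range is limited). The gripper opens to 87 mm and grips with 3 to 60 N. Pads are 19 mm wide; open, the fingers measure 117 mm over their backs; the gripper's body (75 mm by 190 mm) begins 51 mm behind the grasp point.
Start: joints at [-55.944, 22.042, 0.453, 0, -68.411, -14.817], TCP at [0.206, -0.59, 0.223] pointing down, gripper open.
Joint ranges: [-179.83, 179.83], [-69.29, 118.12], [-61.27, 80.66], [-181.25, 117.63], [-171.15, -9.14], [-177.46, 177.46]. Speed limits (degrees/s): [159.86, 159.86, 180, 180, 180, 180].

## Interface

Orientations are given as a 3x3 rotation matrix whose columns are the frame's x, y, z axes.
In Python, from station import r, cams gives the robot as it stands.
- The arm moves only by the tool play_rows, never from a script. Its argument "commands" is text: rows parted by semicolons, each of 6 numbers parted by spaces: the shift along the world's x, y, z normalised to -1 to 1, where 1 is 30 mm, then the turn, a rotation vector about the world's x, y, z normalised to -1 to 1, where 1 is 0.15 rad. A call has 1 to 20 rows; each row shifts and turns the commanded pose from where the row before left it; what a row does not reach is not made up. A row lasts 1/10 s, in which the tool goes at most 50 mm and 8.59 degrees, less where a joint would pass 70% of its speed; a pose out of reach is approached as far as the arm can. A call with a number of a shift or a turn outside -1 to 1 is refused whole. A call with a gripper value outside its range is refused whole. "grip" is the finger opening in mm, from 0 to 87, set as the call begins (left out, the last holds). The fingers move at their own pace and stop on an object; the grip force is fixed at half the most. Time passes only in rows, so rows that do not move let the fingers close. It gives the time, the measured TCP pose, the force, the opening and the grip force at its end, in the units of the state.
- r.sense(): the state, without advancing time (a new reading comes with each control period).
- cams.capture(name): name is "scene" or "top" or "wrist"; returns (picture, depth): 400x640x3 uint8, blue, green, red; 400x640 float32, m along the optical axis (not along the pixel's ray), 0 where there is no reading.
- cams.camera_info(name): a dict with "mtx" (3x3 intrinsics, pixels), "R" (3x3) and "t" (3): a world point X has camera coordinates R X + t. Camera axes: x right, y down, z forward; pixel columns grow to the right and rows downward; lengths in m; the calibration is good to about 2 mm. A picture is of the moment at which its call begins: read the wrist's pose just before it. camera_info takes no time and is no camera call; for the wrist camera it gives the pose at the moment of the call.
- r.finish_job(): hands the job in; it is judged then, once.
The state is a dict: "time_s": time; "joints": joint angles; "joint_velocities": joint speeds; "effort": joint torques, N m; "tcp_pos": TCP position; "ee_rot": TCP orientation; "wrist_force": force on the tool from outside, world axes, zero at the start; "moment": the same for the moment, N m; "gripper_width": opening from 0.0 (shut) to 1.0 (fully open); "gripper_force": force on a finger pad.
Only numpy, scipy, OpenCV 4.12 (cv2) and the standard library are available. Lean on these libraries where they do the work, as an engineer would, in place of code of your own. Each camera call takes 0.05 s, during which the arm holds its last target. There are 200 camera calls.

## Working session

There is one attempt and no reset: what is moved stays moved. The work goes in short steps, Python scripts to look and compute and a tool call to move; the robot and the scene stay as the last step left them, time stands still between calls to the robot, and variables do not carry over. Pictures are saved under pics/ and viewed, at most 10 in all, crops included, and the job is handed in when it is done.

Besides the shell and the picture viewer there is one more tool, called after ">>>" in YAML: its name, and indented under it one key for each argument. play_rows: Moves the arm, as the interface text tells. Scaled input: -1 to 1 covers 30 mm each way for a shift and 0.15 rad each way for a turn. Its arguments: {"type":"object","properties":{"commands":{"type":"string"},"grip":{"type":"number"}},"required":["commands"]}

```bash
ls; mkdir -p pics; python3 - <<'E'
from station import r,cams
import cv2,numpy as np
s=r.sense();print(s)
for n in ["top","scene"]:
    p,d=cams.capture(n);cv2.imwrite(f"pics/{n}0.png",p);np.save(f"{n}0.npy",d)
    i=cams.camera_info(n);print(n,i)
E
```

```text
pics
{'time_s': 0.0, 'joints': array([-5.59451924e+01,  2.20907685e+01,  3.80292519e-01, -2.86505262e-02,
       -6.84095015e+01, -1.48168936e+01]), 'joint_velocities': array([ 0.03114186, -0.14941912, -0.07561717,  0.00104121, -0.01846594,
       -0.0182125 ]), 'effort': array([-1.25155020e-03, -3.90663707e+01,  1.87399739e+01,  4.21970442e+00,
        1.11031780e-02, -1.69934683e-04]), 'tcp_pos': array([ 0.20576049, -0.58953386,  0.22146389]), 'ee_rot': array([[-9.44219282e-01, -3.29316455e-01, -7.87364375e-04],
       [-3.29317385e-01,  9.44217178e-01,  1.99522013e-03],
       [ 8.63841457e-05,  2.14321810e-03, -9.99997700e-01]]), 'wrist_force': array([-0.18064028,  0.74134978, -0.84798225]), 'moment': array([-0.01641625,  0.02346571,  0.01796903]), 'gripper_force': 0.0, 'gripper_width': 0.9994119880910092}
top {'mtx': array([[517.42226144,   0.        , 315.94205865],
       [  0.        , 517.42226144, 196.02369632],
       [  0.        ,   0.        ,   1.        ]]), 'R': array([[-3.61102236e-04, -9.99820217e-01, -1.89579384e-02],
       [-9.88336696e-01,  3.24381925e-03, -1.52249966e-01],
       [ 1.52284090e-01,  1.86818485e-02, -9.88160182e-01]]), 't': array([0.02400897, 0.49782748, 1.52199172])}
scene {'mtx': array([[439.04058901,   0.        , 317.91950561],
       [  0.        , 439.04058901, 198.89059177],
       [  0.        ,   0.        ,   1.        ]]), 'R': array([[-0.42382381,  0.90571491, -0.0073409 ],
       [ 0.69973903,  0.32227101, -0.63757877],
       [-0.57509884, -0.27535777, -0.7703502 ]]), 't': array([ 0.20517758, -0.28993448,  1.64717065])}
```

View pics/top0.png

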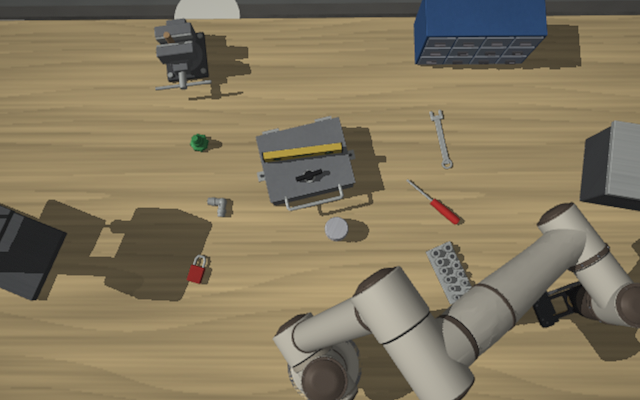

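View pics/scene0.png

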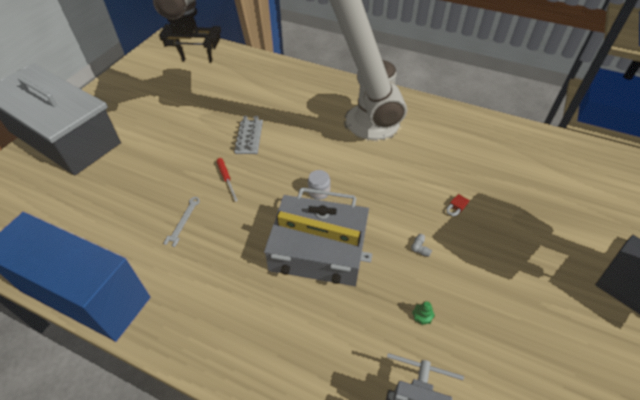

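The top view shows the box centred near (306,160). The yellow level runs (264,156)–(342,148), the wing is at about (310,175), the bar runs (286,208)–(342,196) and the tin is at (337,228). There is free counter to the right of the box, around column 395. The scene view agrees.

```bash
cat > h.py <<'E'
import cv2,numpy as np
def ray(i,uv,z):
    uv=np.atleast_2d(uv).astype(float)
    d=np.c_[uv,np.ones(len(uv))]@np.linalg.inv(i["mtx"]).T@i["R"]
    c=-i["R"].T@i["t"]; return c+d*((z-c[2])/d[:,2])[:,None]
def cloud(i,d):
    v,u=np.mgrid[:d.shape[0],:d.shape[1]]
    P=np.stack([u*d,v*d,d],-1)@np.linalg.inv(i["mtx"]).T
    return (P-i["t"])@i["R"]
E
python3 - <<'E'
from station import r,cams
from h import *
i=cams.camera_info("top");p=cv2.imread("pics/top0.png");d=np.load("top0.npy")
W=cloud(i,d)
h=cv2.cvtColor(p,cv2.COLOR_BGR2HSV)
roi=np.zeros(p.shape[:2],bool);roi[100:215,240:370]=1
def rect(m,z,n):
    u=np.argwhere(m)[:,::-1]; X=ray(i,u,z)[:,:2].astype(np.float32)
    c,s,a=cv2.minAreaRect(X); print(n,len(u),"c",np.round(c,4),"size",np.round(s,4),"ang",round(a,2))
    return X
y=roi&(abs(h[...,0].astype(int)-26)<6)&(h[...,1]>170)&(h[...,2]>120)
rect(y,0.145,"level"); print("level z med",np.median(W[y][:,2]), np.percentile(W[y][:,2],[5,95]))
lid=roi&(h[...,1]<60)&(W[...,2]>0.085)&(W[...,2]<0.115)
lid=cv2.morphologyEx(lid.astype(np.uint8),cv2.MORPH_OPEN,np.ones((5,5)))>0
rect(lid,0.1,"lid"); print("lid z",np.median(W[lid][:,2]))
k=roi&(p.max(2)<45)
n,l,st,ce=cv2.connectedComponentsWithStats(k.astype(np.uint8))
for j in range(1,n):
    if st[j,4]>15: print("dark",st[j]); rect(l==j,0.127,"dark%d"%j)
bar=np.zeros_like(roi);bar[190:213,280:350]=1
bar&=(W[...,2]>0.08)&(h[...,1]<50)
rect(bar,0.1015,"bar")
t=np.zeros_like(roi);t[212:245,320:352]=1;t&=(W[...,2]>0.06)
rect(t,0.07,"tin")
for n,uv in dict(wr1=(436,112),wr2=(447,166),sdtip=(410,181),sdh=(458,222),tray=(428,250),cand1=(395,100),cand2=(395,190),sprk=(200,143),elb=(218,206)).items(): print(n,np.round(ray(i,uv,0.01)[0],3))
E
```

```text
level 0 c [0. 0.] size [0. 0.] ang 0.0
  return _methods._mean(a, axis=axis, dtype=dtype,
  ret = ret.dtype.type(ret / rcount)
Traceback (most recent call last):
IndexError: index -1 is out of bounds for axis 0 with size 0
```

```bash
cat > m.py <<'E'
from station import r,cams
from h import *
i=cams.camera_info("top");p=cv2.imread("pics/top0.png");d=np.load("top0.npy")
W=cloud(i,d)
h=cv2.cvtColor(p,cv2.COLOR_BGR2HSV)
roi=np.zeros(p.shape[:2],bool);roi[100:215,240:370]=1
print(h[152,303],p[152,303],h[148,335],"grey",h[135,310],p[135,310],"wing",p[175,310],"d",d[152,303])
def rect(m,z,n):
    u=np.argwhere(m)[:,::-1]
    if len(u)<4: print(n,"none");return
    X=ray(i,u,z)[:,:2].astype(np.float32)
    c,s,a=cv2.minAreaRect(X); print(n,len(u),"c",np.round(c,4),"size",np.round(s,4),"ang",round(a,2),"z",np.round(np.percentile(W[m][:,2],[5,50,95]),3))
y=roi&(abs(h[...,0].astype(int)-h[152,303,0])<5)&(h[...,1]>150)&(W[...,2]>0.08)
rect(y,0.145,"level")
lid=roi&(h[...,1]<60)&(W[...,2]>0.085)&(W[...,2]<0.115)
lid=cv2.morphologyEx(lid.astype(np.uint8),cv2.MORPH_OPEN,np.ones((5,5)))>0
rect(lid,0.1,"lid")
k=roi&(p.max(2)<50)&(W[...,2]>.08)
n,l,st,ce=cv2.connectedComponentsWithStats(k.astype(np.uint8))
for j in range(1,n):
    if st[j,4]>15: print("dark",st[j]); rect(l==j,0.127,"dark%d"%j)
bar=np.zeros_like(roi);bar[190:213,280:350]=1
bar&=(W[...,2]>0.07)&(h[...,1]<60)
rect(bar,0.1015,"bar")
t=np.zeros_like(roi);t[212:245,320:352]=1;t&=(W[...,2]>0.05)
rect(t,0.07,"tin")
for n,uv in dict(wr1=(436,112),wr2=(447,166),sdtip=(410,181),sdh=(458,222),tray=(428,250),cand1=(395,100),cand2=(395,190),sprk=(200,143),elb=(218,206)).items(): print(n,np.round(ray(i,uv,0.01)[0],3))
E
python3 m.py
```

```text
[ 24 159 181] [ 68 157 181] [ 24 160 180] grey [105   5 102] [102 101 100] wing [32 31 31] d 1.4714571
level 597 c [0.6081 0.0601] size [0.0253 0.2242] ang 7.29 z [0.123 0.144 0.149]
lid 4824 c [0.6012 0.0572] size [0.2131 0.2536] ang 13.52 z [0.094 0.099 0.105]
dark [296 169  27  13 153]
dark8 153 c [0.5443 0.0415] size [0.0247 0.0755] ang 26.83 z [0.112 0.125 0.13 ]
bar 495 c [0.4766 0.0364] size [0.1797 0.0584] ang 89.8 z [0.095 0.1   0.105]
tin 435 c [ 0.3971 -0.037 ] size [0.0679 0.0682] ang 4.66 z [0.058 0.069 0.075]
wr1 [ 0.768 -0.353  0.01 ]
wr2 [ 0.595 -0.381  0.01 ]
sdtip [ 0.548 -0.266  0.01 ]
sdh [ 0.421 -0.407  0.01 ]
tray [ 0.337 -0.314  0.01 ]
cand1 [ 0.808 -0.226  0.01 ]
cand2 [ 0.52  -0.219  0.01 ]
sprk [0.672 0.387 0.01 ]
elb [0.472 0.325 0.01 ]
```

>>> play_rows:
  commands: "0.67 1 0.05 0 0 0.45;0.67 1 0.05 0 0 0.45;0.67 1 0.05 0 0 0.45;0.67 1 0.05 0 0 0.45;0.67 1 0.05 0 0 0.45;0.67 1 0.05 0 0 0.45;0.67 1 0.05 0 0 0.45;0.67 1 0.05 0 0 0.45;0.67 1 0.05 0 0 0.45;0.67 1 0.05 0 0 0.45;0.67 1 0.05 0 0 0.45;0.67 1 0.05 0 0 0.45;0.67 1 0.05 0 0 0.45;0.67 1 0.05 0 0 0.45;0.67 1 0.05 0 0 0.45;0.67 1 0.05 0 0 0.45;0.67 1 0.05 0 0 0.45;0.67 1 0.05 0 0 0.45;0.67 1 0.05 0 0 0.45;0 0 0 0 0 0.5"
  grip: 60

```text
time_s: 2.1
tcp_pos: [0.5897, -0.0168, 0.25]
ee_rot: [[0.129, -0.992, -0.0], [-0.992, -0.129, 0.0], [-0.0, 0.0, -1.0]]
wrist_force: [0.7, -0.4, 0.3]
gripper_width: 0.69
gripper_force: 0.0
```

>>> play_rows:
  commands: "0.67 1 0 0 0 0;0 1 0 0 0 0;0 0.7 0 0 0 0;0 0 0 0 0 0;0 0 0 0 0 0;0 0 0 0 0 0"

```text
time_s: 2.7
tcp_pos: [0.6078, 0.0603, 0.2508]
ee_rot: [[0.122, -0.993, -0.001], [-0.993, -0.122, -0.0], [0.0, 0.001, -1.0]]
wrist_force: [0.5, 0.5, -0.1]
gripper_width: 0.691
gripper_force: 0.0
```

```bash
python3 - <<'E'
from station import r,cams
from h import *
s=r.sense();i=cams.camera_info("wrist");p,d=cams.capture("wrist")
cv2.imwrite("pics/w1.png",p);np.savez("w1.npz",d=d,**i)
print(s["time_s"],s["tcp_pos"],s["ee_rot"],s["joints"],i["R"],i["t"],-i["R"].T@i["t"])
E
```

```text
2.7 [0.6077599  0.06026663 0.25084062] [[ 1.21554092e-01 -9.92584631e-01 -5.94892620e-04]
 [-9.92584788e-01 -1.21553946e-01 -2.77071368e-04]
 [ 2.02705237e-04  6.24160523e-04 -9.99999785e-01]] [ 2.08324181e+01  1.96681503e+01  9.66294825e-01  2.86612599e-03
 -7.13356468e+01 -1.38515376e+01] [[-9.92637870e-01 -1.21120021e-01  1.65067864e-05]
 [-1.17353743e-01  9.61805079e-01  2.47303638e-01]
 [-2.99692981e-02  2.45481019e-01 -9.68938032e-01]] [ 0.61110003 -0.02409532  0.42097071] [ 0.61638956 -0.00614887  0.4138433 ]
```

View pics/w1.png

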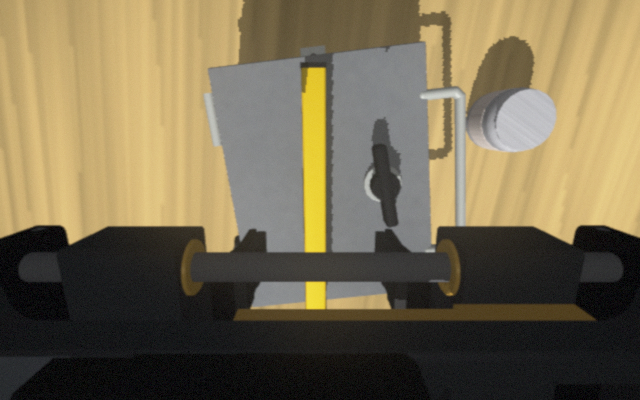

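The wrist view shows the level in columns 302–328, with its −y end at row 66. The wing runs (378,145)–(392,225) with its hub at (385,184), the bar is at about column 460 and the tin is at (525,120).

```bash
python3 - <<'E'
from h import *
i=dict(np.load("w1.npz"));d=i.pop("d");p=cv2.imread("pics/w1.png");W=cloud(i,d)
h=cv2.cvtColor(p,cv2.COLOR_BGR2HSV);v,u=np.mgrid[:400,:640]
def fit(m,z,n):
    X=ray(i,np.argwhere(m)[:,::-1],z)[:,:2].astype(np.float32)
    c,s,a=cv2.minAreaRect(X);print(n,m.sum(),np.round(c,4),np.round(s,4),round(a,2),"zmed",np.round(np.median(W[m][:,2]),4)); return X
y=(h[...,1]>150)&(W[...,2]>.135)&(W[...,2]<.155)&(v<228)
X=fit(y,.145,"level"); print("y-end",X[:,1].min())
k=(p.max(2)<60)&(u>360)&(u<410)&(v>135)&(v<232)&(W[...,2]>.11)
k=(p.max(2)<60)&(u>360)&(u<410)&(v>135)&(v<228); fit(k&(W[...,2]>.118),.127,"wing")
hub=(u>355)&(u<402)&(v>160)&(v<205)&(W[...,2]>.103)&(W[...,2]<.14); fit(hub,.125,"hub")
b=(u>452)&(u<470)&(v>100)&(v<215)&(W[...,2]>.085)&(W[...,2]<.115); X=fit(b,.1015,"bar")
print(cv2.fitLine(X,2,0,.01,.01).ravel())
for n,uv in dict(c1=(209,68),c2=(425,42),c3=(432,225)).items(): print(n,ray(i,uv,.1)[0])
print("tin",ray(i,(527,120),.07)[0], "bar corner",ray(i,(462,92),.0965)[0])
E
```

```text
level 3672 [0.6189 0.0185] [0.0192 0.1349] 7.17 zmed 0.1458
y-end -0.049463727
wing 1178 [0.5491 0.0434] [0.0252 0.0776] 30.12 zmed 0.1271
hub 1240 [0.5517 0.0411] [0.035 0.041] 6.96 zmed 0.126
bar 1236 [0.4737 0.0127] [0.0103 0.1141] 13.5 zmed 0.1012
[ 0.23288006 -0.97250545  0.47400165  0.01055777]
c1 [ 0.72559401 -0.04283097  0.1       ]
c2 [ 0.52967326 -0.08907689  0.1       ]
c3 [0.48640849 0.08344188 0.1       ]
tin [ 0.39813084 -0.03569393  0.07      ] bar corner [ 0.48443062 -0.05118279  0.0965    ]
```

>>> play_rows:
  commands: "0.13 0.1 -0.8 0 0 0.02;0 0 -1 0 0 0;0 0 -1 0 0 0;0 0 -0.8 0 0 0;0 0 -0.5 0 0 0;0 0 -0.26 0 0 0;0 0 0 0 0 0;0 0 0 0 0 0"
  grip: 45

```text
time_s: 3.55
tcp_pos: [0.6125, 0.0637, 0.1211]
ee_rot: [[0.125, -0.992, 0.002], [-0.992, -0.125, 0.0], [0.0, -0.002, -1.0]]
wrist_force: [-0.2, 0.1, 0.6]
gripper_width: 0.516
gripper_force: 0.0
```

>>> play_rows:
  commands: "0 0 0 0 0 0;0 0 0 0 0 0;0 0 0 0 0 0;0 0 0 0 0 0;0 0 0 0 0 0;0 0 0 0 0 0;0 0 0 0 0 0;0 0 0.2 0 0 0;0 0 0.5 0 0 0;0 0 1 0 0 0;0 0 1 0 0 0;0 0 0.8 0 0 0;0 0 0 0 0 0;0 0 0 0 0 0"
  grip: 5

```text
time_s: 4.95
tcp_pos: [0.6108, 0.064, 0.224]
ee_rot: [[0.125, -0.992, -0.002], [-0.992, -0.125, 0.001], [-0.001, 0.002, -1.0]]
wrist_force: [-0.7, 0.3, -3.0]
gripper_width: 0.225
gripper_force: 29.9
```

>>> play_rows:
  commands: "0.21 -0.83 0 0 0 -0.952;0.21 -0.83 0 0 0 -0.952;0.21 -0.83 0 0 0 -0.952;0.21 -0.83 0 0 0 -0.952;0.21 -0.83 0 0 0 -0.952;0.21 -0.83 0 0 0 -0.952;0.21 -0.83 0 0 0 -0.952;0.21 -0.83 0 0 0 -0.952;0.21 -0.83 0 0 0 -0.952;0.21 -0.83 0 0 0 -0.952;0.21 -0.83 0 0 0 -0.952;0 0 0 0 0 0;0 0 0 0 0 0;0 0 -1 0 0 0;0 0 -1 0 0 0;0 0 -1 0 0 0;0 0 -1 0 0 0;0 0 -0.8 0 0 0;0 0 0 0 0 0;0 0 0 0 0 0"

```text
time_s: 6.95
tcp_pos: [0.681, -0.2093, 0.0809]
ee_rot: [[-0.992, -0.127, -0.001], [-0.127, 0.992, -0.0], [0.002, -0.0, -1.0]]
wrist_force: [1.1, 0.8, -1.8]
gripper_width: 0.231
gripper_force: 29.9
```

```bash
python3 - <<'E'
from station import r,cams
from h import *
p,d=cams.capture("top");cv2.imwrite("pics/top1.png",p[60:260,200:520]);print(r.sense()["joints"],r.sense()["tcp_pos"],r.sense()["wrist_force"])
E
```

```text
[-4.12202368e+00  3.67131674e+01  4.53608481e+00  4.66707826e-02
 -5.77233678e+01 -7.86150479e+01] [ 0.68201815 -0.20957717  0.08246974] [-0.38368752  0.32665484 -2.56489559]
```

View pics/top1.png

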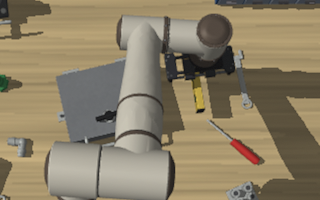

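The level hangs over clear counter to the right of the box, at crop pixels around (199,95), with the screwdriver tip and wrench clear of it.

>>> play_rows:
  commands: "0 0 -0.6 0 0 0;0 0 -0.6 0 0 0;0 0 -0.3 0 0 0;0 0 -0.2 0 0 0;0 0 -0.1 0 0 0;0 0 -0.07 0 0 0;0 0 -0.05 0 0 0;0 0 0 0 0 0;0 0 0 0 0 0"

```text
time_s: 7.9
tcp_pos: [0.6814, -0.21, 0.024]
ee_rot: [[-0.992, -0.125, 0.001], [-0.125, 0.992, -0.0], [-0.001, -0.0, -1.0]]
wrist_force: [-0.1, 0.7, -2.5]
gripper_width: 0.232
gripper_force: 29.9
```

>>> play_rows:
  commands: "0 0 -0.05 0 0 0;0 0 -0.05 0 0 0;0 0 0 0 0 0;0 0 0 0 0 0"

```text
time_s: 8.3
tcp_pos: [0.6813, -0.21, 0.0207]
ee_rot: [[-0.992, -0.125, 0.0], [-0.125, 0.992, -0.0], [-0.0, -0.0, -1.0]]
wrist_force: [-0.5, 0.2, -2.0]
gripper_width: 0.23
gripper_force: 29.9
```

>>> play_rows:
  commands: "0 0 -0.04 0 0 0;0 0 0 0 0 0;0 0 0 0 0 0"

```text
time_s: 8.6
tcp_pos: [0.6813, -0.21, 0.0207]
ee_rot: [[-0.992, -0.125, 0.001], [-0.125, 0.992, -0.0], [-0.001, -0.0, -1.0]]
wrist_force: [-1.8, 1.8, 5.2]
gripper_width: 0.23
gripper_force: 29.9
```

>>> play_rows:
  commands: "0 0 0 0 0 0;0 0 0 0 0 0;0 0 0 0 0 0;0 0 0 0 0 0;0 0 0.3 0 0 0;0 0 0.6 0 0 0;0 0 1 0 0 0;0 0 1 0 0 0;0 0 1 0 0 0;0 0 1 0 0 0;0 0 1 0 0 0;0 0 1 0 0 0;0 0 0.4 0 0 0"
  grip: 45

```text
time_s: 9.9
tcp_pos: [0.6825, -0.2104, 0.2433]
ee_rot: [[-0.992, -0.125, 0.007], [-0.126, 0.992, -0.002], [-0.007, -0.003, -1.0]]
wrist_force: [1.1, 0.7, 0.4]
gripper_width: 0.514
gripper_force: 0.0
```

>>> play_rows:
  commands: "-0.316 0.605 0 0 0 0.913;-0.316 0.605 0 0 0 0.913;-0.316 0.605 0 0 0 0.913;-0.316 0.605 0 0 0 0.913;-0.316 0.605 0 0 0 0.913;-0.316 0.605 0 0 0 0.913;-0.316 0.605 0 0 0 0.913;-0.316 0.605 0 0 0 0.913;-0.316 0.605 0 0 0 0.913;-0.316 0.605 0 0 0 0.913;-0.316 0.605 0 0 0 0.913;-0.316 0.605 0 0 0 0.913;-0.316 0.605 0 0 0 0.913;-0.316 0.605 0 0 0 0.913;0 0 0 0 0 0;0 0 0 0 0 0;0 0 0 0 0 0"

```text
time_s: 11.6
tcp_pos: [0.5486, 0.0437, 0.2382]
ee_rot: [[0.453, -0.891, -0.0], [-0.891, -0.453, -0.0], [0.0, 0.001, -1.0]]
wrist_force: [0.5, 0.8, -1.0]
gripper_width: 0.514
gripper_force: 0.0
```

```bash
python3 - <<'E'
from station import r,cams
from h import *
s=r.sense();i=cams.camera_info("wrist");p,d=cams.capture("wrist")
cv2.imwrite("pics/w2.png",p);np.savez("w2.npz",d=d,**i)
pt,dt=cams.capture("top")
print(s["tcp_pos"],s["ee_rot"][:,1],s["joints"])
W=cloud(i,d);v,u=np.mgrid[:400,:640]
k=(p.max(2)<70)&(W[...,2]>.117)&(W[...,2]<.14)
n,l,st,ce=cv2.connectedComponentsWithStats(k.astype(np.uint8))
for j in range(1,n):
    if st[j,4]>150:
        X=ray(i,np.argwhere(l==j)[:,::-1],.127)[:,:2].astype(np.float32);print(st[j],cv2.minAreaRect(X),W[l==j][:,2].mean())
it=cams.camera_info("top");h=cv2.cvtColor(pt,cv2.COLOR_BGR2HSV);Wt=cloud(it,dt)
y=(abs(h[...,0].astype(int)-24)<5)&(h[...,1]>140)&(Wt[...,2]>.025)&(Wt[...,2]<.07)
y[:, :360]=0
X=ray(it,np.argwhere(y)[:,::-1],.045)[:,:2].astype(np.float32);print("level",y.sum(),cv2.minAreaRect(X))
E
```

```text
[0.54855012 0.04366886 0.23815887] [-8.91475696e-01 -4.53068200e-01  5.38526420e-04] [ 2.14349293e+01  1.41418233e+01 -8.70439249e+00  3.26593462e-03
 -6.71844924e+01  5.50451531e+00]
[ 308  156   28   85 1344] ((0.5480883121490479, 0.0433940589427948), (0.02444242686033249, 0.0780629888176918), 27.584978103637695) 0.12702205783022014
level 500 ((0.6786568760871887, -0.20821639895439148), (0.22401641309261322, 0.02304139733314514), 7.13225793838501)
```

View pics/w2.png

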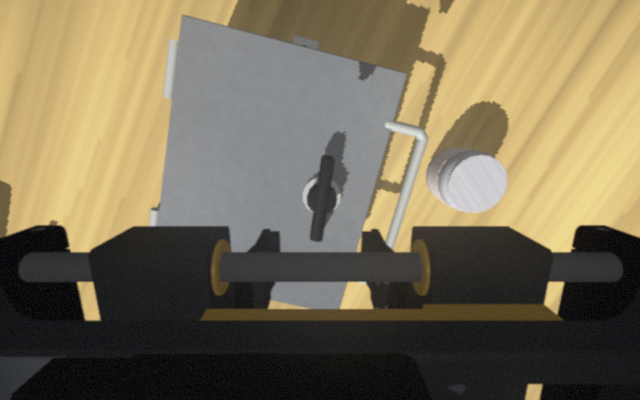

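The level now lies at (0.679, −0.208), clear of the box. The wing's ends are at pixels (327,157) and (317,239), with the hub at (321,197).

```bash
python3 - <<'E'
from h import *
i=dict(np.load("w2.npz"));d=i.pop("d");p=cv2.imread("pics/w2.png");W=cloud(i,d)
a,b=ray(i,[(327.5,157),(317,240)],.127)[:,:2];D=b-a;print(a,b,(a+b)/2,np.linalg.norm(D),np.degrees(np.arctan2(D[1],D[0])))
k=(p.max(2)<70)&(W[...,2]>.117)&(W[...,2]<.14);v,u=np.mgrid[:400,:640]
k&=(u>300)&(u<340)&(v>150)&(v<242)
c=[]
for lo,hi in((160,176),(220,236)):
    m=k&(v>=lo)&(v<hi);c.append(ray(i,np.argwhere(m)[:,::-1],.127)[:,:2].mean(0))
c=np.array(c);D=c[1]-c[0];print(c,np.degrees(np.arctan2(D[1],D[0])))
b1,b2=ray(i,[(422,138),(392,243)],.1)[:,:2];D=b2-b1;print("bar",b1,b2,np.degrees(np.arctan2(D[1],D[0])))
E
```

```text
[0.56071572 0.00698598] [0.53411463 0.08009438] [0.54741518 0.04354018] 0.07779753947571157 109.99433410992768
[[0.55710885 0.01557312]
 [0.5393478  0.06878679]] 108.45739284518946
bar [ 0.48737376 -0.04710538] [0.45931732 0.05752408] 105.01075950038067
```

>>> play_rows:
  commands: "0.27 -0.85 -0.3 0 0 -0.93;0 0 -1 0 0 0;0 0 -1 0 0 0;0 0 -1 0 0 0;0 0 -0.6 0 0 0;0 0 -0.3 0 0 0;0 0 -0.13 0 0 0;0 0 0 0 0 0;0 0 0 0 0 0"
  grip: 45

```text
time_s: 12.6
tcp_pos: [0.5574, 0.0187, 0.1097]
ee_rot: [[0.326, -0.945, 0.002], [-0.945, -0.326, 0.0], [0.0, -0.002, -1.0]]
wrist_force: [-0.1, -0.3, -0.3]
gripper_width: 0.519
gripper_force: 0.0
```

```bash
python3 - <<'E'
import numpy as np
c=np.array([.548,.0437]);R=.027;a=np.radians(np.linspace(289,373.5,13))
P=c+R*np.c_[np.cos(a),np.sin(a)];print(np.round(np.diff(P,axis=0)/.03,2),np.radians(84.5)/12/.15)
E
```

```text
[[ 0.1   0.04]
 [ 0.1   0.05]
 [ 0.09  0.07]
 [ 0.08  0.08]
 [ 0.07  0.09]
 [ 0.06  0.09]
 [ 0.05  0.1 ]
 [ 0.03  0.11]
 [ 0.02  0.11]
 [ 0.01  0.11]
 [-0.01  0.11]
 [-0.02  0.11]] 0.8193351210751159
```

>>> play_rows:
  commands: "0 0 0 0 0 0;0 0 0 0 0 0;0 0 0 0 0 0;0 0 0 0 0 0;0 0 0 0 0 0;0 0 0 0 0 0"
  grip: 5

```text
time_s: 13.2
tcp_pos: [0.5561, 0.0184, 0.1086]
ee_rot: [[0.327, -0.945, -0.001], [-0.945, -0.327, -0.0], [0.0, 0.001, -1.0]]
wrist_force: [-1.1, -0.4, -0.0]
gripper_width: 0.138
gripper_force: 30.0
```

>>> play_rows:
  commands: "0.1 0.04 0 0 0 0.82;0.1 0.05 0 0 0 0.82;0.09 0.07 0 0 0 0.82;0.08 0.08 0 0 0 0.82;0.07 0.09 0 0 0 0.82;0.06 0.09 0 0 0 0.82"

```text
time_s: 13.8
tcp_pos: [0.571, 0.0311, 0.1086]
ee_rot: [[0.88, -0.476, -0.001], [-0.476, -0.88, -0.0], [-0.001, 0.001, -1.0]]
wrist_force: [-2.2, 0.4, 2.8]
gripper_width: 0.136
gripper_force: 30.0
```

>>> play_rows:
  commands: "0.05 0.1 0 0 0 0.82;0.03 0.11 0 0 0 0.82;0.02 0.11 0 0 0 0.82;0.01 0.11 0 0 0 0.82;-0.01 0.11 0 0 0 0.82;-0.02 0.11 0 0 0 0.82;0 0 0 0 0 0;0 0 0 0 0 0;0 0 0 0 0 0"

```text
time_s: 14.7
tcp_pos: [0.5736, 0.0504, 0.1086]
ee_rot: [[0.972, 0.234, -0.001], [0.234, -0.972, -0.0], [-0.001, 0.0, -1.0]]
wrist_force: [-2.5, -1.4, 2.4]
gripper_width: 0.136
gripper_force: 30.0
```

>>> play_rows:
  commands: "0 0 0 0 0 0;0 0 0 0 0 0;0 0 0 0 0 0;0 0 0.3 0 0 0;0 0 1 0 0 0;0 0 1 0 0 0;0 0 1 0 0 0;0 0 1 0 0 0;0 0 0.1 0 0 0"
  grip: 45

```text
time_s: 15.6
tcp_pos: [0.5765, 0.0512, 0.2462]
ee_rot: [[0.972, 0.236, 0.01], [0.236, -0.972, 0.002], [0.011, 0.0, -1.0]]
wrist_force: [0.2, 1.1, -0.4]
gripper_width: 0.518
gripper_force: 0.0
```

>>> play_rows:
  commands: "-0.315 -0.073 0 0 0 -0.952;-0.315 -0.073 0 0 0 -0.952;-0.315 -0.073 0 0 0 -0.952;-0.315 -0.073 0 0 0 -0.952;-0.315 -0.073 0 0 0 -0.952;-0.315 -0.073 0 0 0 -0.952;-0.315 -0.073 0 0 0 -0.952;-0.315 -0.073 0 0 0 -0.952;-0.315 -0.073 0 0 0 -0.952;-0.315 -0.073 0 0 0 -0.952;-0.315 -0.073 0 0 0 -0.952;0 0 0 0 0 0;0 0 0 0 0 0;0 0 0 0 0 0"
  grip: 24

```text
time_s: 17.0
tcp_pos: [0.4704, 0.0268, 0.2406]
ee_rot: [[0.237, -0.971, 0.0], [-0.971, -0.237, 0.0], [-0.0, -0.0, -1.0]]
wrist_force: [0.0, -0.0, -0.2]
gripper_width: 0.277
gripper_force: 0.0
```

```bash
python3 - <<'E'
from station import r,cams
from h import *
s=r.sense();i=cams.camera_info("wrist");p,d=cams.capture("wrist")
cv2.imwrite("pics/w3.png",p);np.savez("w3.npz",d=d,**i)
print(s["tcp_pos"],s["ee_rot"][:,1],s["joints"],s["gripper_width"])
E
```

```text
[0.47044906 0.02680611 0.24060855] [-9.71413923e-01 -2.37391762e-01 -3.75425608e-04] [ 2.30863738e+01  6.04770432e+00 -1.85081940e+01  2.54359418e-03
 -6.54226826e+01 -9.35477914e+00] 0.2769904294158062
```

View pics/w3.png

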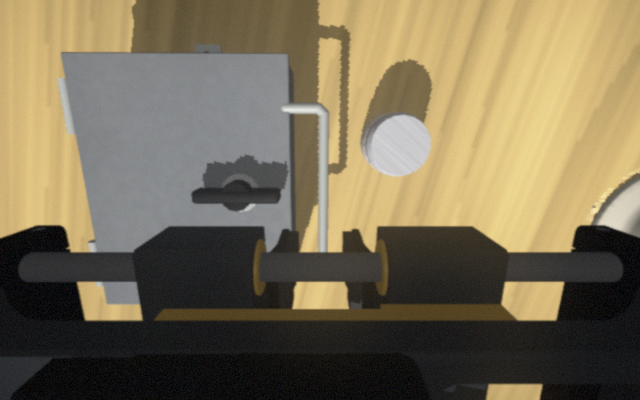

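The wing now points across from handle to hinge (pixels 193–280, row 195), so the latch is fully turned. The bar is at columns 319–328, between the fingers.

```bash
python3 - <<'E'
from h import *
i=dict(np.load("w3.npz"));d=i.pop("d");p=cv2.imread("pics/w3.png");W=cloud(i,d);v,u=np.mgrid[:400,:640]
b=(u>312)&(u<335)&(v>122)&(v<222)&(W[...,2]>.088)&(W[...,2]<.112)
X=ray(i,np.argwhere(b)[:,::-1],.0985)[:,:2].astype(np.float32);l=cv2.fitLine(X,2,0,.01,.01).ravel()
c,s,a=cv2.minAreaRect(X);print(s,a,l,np.median(W[b][:,2]))
y=np.array([-.971414,-.237392]);t=np.array([.47045,.0268])
# line point closest to tcp, offset along tool y
n=np.array([-l[1],l[0]]);o=(l[2:]-t)@n;print("offset world",np.round(o*n,4), "lid edge",ray(i,[(289,60),(290,165)],.1))
E
```

```text
(0.009782065637409687, 0.09737832844257355) 13.033136367797852 [ 0.23282905 -0.97251767  0.47291684  0.00668649] 0.10158321589501065
offset world [-0.0022 -0.0005] lid edge [[ 0.52725194 -0.08464569  0.1       ]
 [ 0.5061716   0.00751731  0.1       ]]
```

>>> play_rows:
  commands: "-0.07 -0.02 -0.5 0 0 0;0 0 -1 0 0 0;0 0 -1 0 0 0;0 0 -1 0 0 0;0 0 -0.5 0 0 0;0 0 -0.3 0 0 0;0 0 -0.2 0 0 0;0 0 0 0 0 0"

```text
time_s: 17.85
tcp_pos: [0.4681, 0.0261, 0.1053]
ee_rot: [[0.236, -0.972, -0.001], [-0.972, -0.236, -0.0], [0.0, 0.001, -1.0]]
wrist_force: [-0.2, -0.3, 0.1]
gripper_width: 0.274
gripper_force: 0.0
```

>>> play_rows:
  commands: "0 0 -0.3 0 0 0;0 0 -0.3 0 0 0;0 0 -0.25 0 0 0;0 0 0 0 0 0;0 0 0 0 0 0"

```text
time_s: 18.35
tcp_pos: [0.4679, 0.026, 0.0799]
ee_rot: [[0.236, -0.972, -0.0], [-0.972, -0.236, -0.0], [0.0, 0.0, -1.0]]
wrist_force: [-0.4, -1.1, -0.3]
gripper_width: 0.271
gripper_force: 0.0
```

>>> play_rows:
  commands: "0 0 0 0 0 0;0 0 0 0 0 0;0 0 0 0 0 0;0 0 0 0 0 0;0 0 0 0 0 0"
  grip: 3

```text
time_s: 18.85
tcp_pos: [0.4681, 0.0261, 0.0803]
ee_rot: [[0.236, -0.972, 0.001], [-0.972, -0.236, 0.0], [-0.0, -0.001, -1.0]]
wrist_force: [-1.2, 0.1, 1.0]
gripper_width: 0.106
gripper_force: 30.0
```

```bash
python3 - <<'E'
import numpy as np
from station import r
print(r.sense()["tcp_pos"])
b=np.radians(13.45);ux=np.array([np.cos(b),np.sin(b),0]);uy=np.array([-ux[1],ux[0],0]);z=np.array([0,0,1])
th=np.r_[0,.03,.08,np.arange(.16,1.61,.08),np.arange(1.655,2.16,.055)]
al=np.radians(np.clip((th-1)/1.15,0,1)*25)
P=[];
for t,a in zip(th,al):
    bar=(-.236*np.cos(t)+.0035*np.sin(t))*ux+(.236*np.sin(t)+.0035*np.cos(t))*z
    P.append(bar+.0166*(np.sin(a)*ux-np.cos(a)*z))
D=np.diff(P,axis=0)/.03;A=-np.outer(np.diff(al),uy)/.15
for k in range(len(D)): print(round(th[k+1],3),";",*np.round(D[k],2),*np.round(A[k],2))
E
```

```text
[0.46812001 0.02613495 0.08033272]
0.03 ; 0.01 0.0 0.24 0.0 -0.0 -0.0
0.08 ; 0.03 0.01 0.39 0.0 -0.0 -0.0
0.16 ; 0.08 0.02 0.62 0.0 -0.0 -0.0
0.24 ; 0.13 0.03 0.61 0.0 -0.0 -0.0
0.32 ; 0.18 0.04 0.6 0.0 -0.0 -0.0
0.4 ; 0.22 0.05 0.59 0.0 -0.0 -0.0
0.48 ; 0.27 0.06 0.57 0.0 -0.0 -0.0
0.56 ; 0.31 0.07 0.54 0.0 -0.0 -0.0
0.64 ; 0.35 0.08 0.51 0.0 -0.0 -0.0
0.72 ; 0.39 0.09 0.48 0.0 -0.0 -0.0
0.8 ; 0.43 0.1 0.45 0.0 -0.0 -0.0
0.88 ; 0.46 0.11 0.41 0.0 -0.0 -0.0
0.96 ; 0.49 0.12 0.37 0.0 -0.0 -0.0
1.04 ; 0.53 0.13 0.33 0.02 -0.1 -0.0
1.12 ; 0.56 0.13 0.29 0.05 -0.2 -0.0
1.2 ; 0.58 0.14 0.24 0.05 -0.2 -0.0
1.28 ; 0.6 0.14 0.2 0.05 -0.2 -0.0
1.36 ; 0.61 0.15 0.15 0.05 -0.2 -0.0
1.44 ; 0.62 0.15 0.1 0.05 -0.2 -0.0
1.52 ; 0.63 0.15 0.05 0.05 -0.2 -0.0
1.6 ; 0.63 0.15 0.0 0.05 -0.2 -0.0
1.655 ; 0.43 0.1 -0.03 0.03 -0.14 -0.0
1.71 ; 0.43 0.1 -0.05 0.03 -0.14 -0.0
1.765 ; 0.42 0.1 -0.07 0.03 -0.14 -0.0
1.82 ; 0.42 0.1 -0.1 0.03 -0.14 -0.0
1.875 ; 0.41 0.1 -0.12 0.03 -0.14 -0.0
1.93 ; 0.41 0.1 -0.14 0.03 -0.14 -0.0
1.985 ; 0.4 0.1 -0.16 0.03 -0.14 -0.0
2.04 ; 0.39 0.09 -0.19 0.03 -0.14 -0.0
2.095 ; 0.38 0.09 -0.21 0.03 -0.14 -0.0
2.15 ; 0.37 0.09 -0.23 0.03 -0.14 -0.0
```

>>> play_rows:
  commands: "0.01 0 0.24 0 0 0;0.03 0.01 0.39 0 0 0;0.08 0.02 0.62 0 0 0;0.13 0.03 0.61 0 0 0;0.18 0.04 0.6 0 0 0;0.22 0.05 0.59 0 0 0"

```text
time_s: 19.45
tcp_pos: [0.4868, 0.0305, 0.1718]
ee_rot: [[0.235, -0.972, -0.001], [-0.972, -0.235, 0.0], [-0.001, 0.001, -1.0]]
wrist_force: [2.2, 1.1, -6.1]
gripper_width: 0.104
gripper_force: 30.0
```

>>> play_rows:
  commands: "0.27 0.06 0.57 0 0 0;0.31 0.07 0.54 0 0 0;0.35 0.08 0.51 0 0 0;0.39 0.09 0.48 0 0 0;0.43 0.1 0.45 0 0 0;0.46 0.11 0.41 0 0 0;0.49 0.12 0.37 0 0 0;0.53 0.13 0.33 0.02 -0.1 0"

```text
time_s: 20.25
tcp_pos: [0.5812, 0.0529, 0.2835]
ee_rot: [[0.236, -0.972, 0.008], [-0.972, -0.236, 0.001], [0.001, -0.008, -1.0]]
wrist_force: [-8.3, 0.8, 8.0]
gripper_width: 0.102
gripper_force: 30.0
```

>>> play_rows:
  commands: "0.56 0.13 0.29 0.05 -0.2 0;0.58 0.14 0.24 0.05 -0.2 0;0.6 0.14 0.2 0.05 -0.2 0;0.61 0.15 0.15 0.05 -0.2 0;0.62 0.15 0.1 0.05 -0.2 0;0.63 0.15 0.05 0.05 -0.2 0;0.63 0.15 0 0.05 -0.2 0"

```text
time_s: 20.95
tcp_pos: [0.7129, 0.0843, 0.3128]
ee_rot: [[0.236, -0.945, 0.227], [-0.972, -0.229, 0.056], [-0.001, -0.233, -0.972]]
wrist_force: [-1.4, 2.2, 3.2]
gripper_width: 0.103
gripper_force: 30.0
```

>>> play_rows:
  commands: "0.43 0.1 -0.03 0.03 -0.14 0;0.43 0.1 -0.05 0.03 -0.14 0;0.42 0.1 -0.07 0.03 -0.14 0;0.42 0.1 -0.1 0.03 -0.14 0;0.41 0.1 -0.12 0.03 -0.14 0"

```text
time_s: 21.45
tcp_pos: [0.7754, 0.0992, 0.3002]
ee_rot: [[0.236, -0.916, 0.324], [-0.972, -0.223, 0.077], [0.002, -0.334, -0.943]]
wrist_force: [-0.9, 3.4, 2.6]
gripper_width: 0.101
gripper_force: 30.0
```

>>> play_rows:
  commands: "0.41 0.1 -0.14 0.03 -0.14 0;0.4 0.1 -0.16 0.03 -0.14 0;0.39 0.09 -0.19 0.03 -0.14 0;0.38 0.09 -0.21 0.03 -0.14 0;0.37 0.09 -0.23 0.03 -0.14 0;0 0 0 0 0 0;0 0 0 0 0 0"

```text
time_s: 22.15
tcp_pos: [0.8332, 0.113, 0.2716]
ee_rot: [[0.235, -0.877, 0.419], [-0.972, -0.214, 0.097], [0.005, -0.431, -0.903]]
wrist_force: [1.4, 4.0, 0.1]
gripper_width: 0.1
gripper_force: 30.2
```

>>> play_rows:
  commands: "0 0 0 0 0 0;0 0 0 0 0 0;0 0 0 0 0 0;0 0 0 0 0 0;-0.2 -0.05 0.45 0 0 0;-0.42 -0.1 0.9 0 0 0;-0.42 -0.1 0.9 0 0 0;-0.42 -0.1 0.9 0 0 0;0 0 0 0 0 0"
  grip: 28

```text
time_s: 23.05
tcp_pos: [0.7893, 0.1015, 0.3774]
ee_rot: [[0.235, -0.871, 0.432], [-0.972, -0.213, 0.099], [0.006, -0.443, -0.896]]
wrist_force: [-0.0, 0.1, 0.6]
gripper_width: 0.322
gripper_force: 0.0
```

```bash
python3 - <<'E'
from station import r,cams
from h import *
p,d=cams.capture("scene");cv2.imwrite("pics/s2.png",p);np.savez("s2.npz",d=d,**cams.camera_info("scene"))
s=r.sense();print(s["time_s"],s["tcp_pos"],s["joints"])
E
```

```text
23.1 [0.78902443 0.10183848 0.37377525] [ 20.14466634  23.0930379   17.48452458   3.64995559 -58.58063085
  -7.67676231]
```

View pics/s2.png

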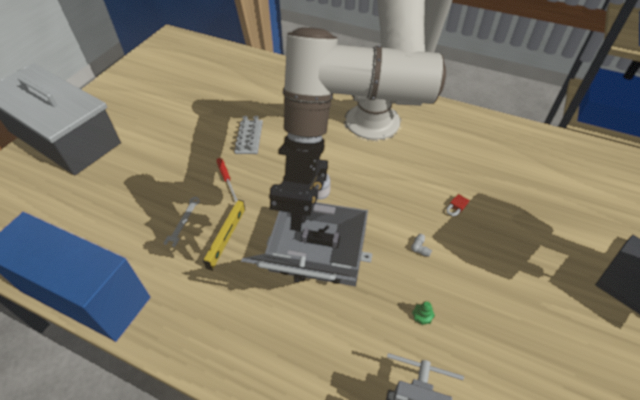

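The lid rests open, leaning back behind the box. The level at (225,235) is clear of it, and the lever shows inside the box near (322,237).

>>> play_rows:
  commands: "-0.935 0 0 -0.084 0.363 0;-0.935 0 0 -0.084 0.363 0;-0.935 0 0 -0.084 0.363 0;-0.935 0 0 -0.084 0.363 0;-0.935 0 0 -0.084 0.363 0;-0.935 0 0 -0.084 0.363 0;-0.935 0 0 -0.084 0.363 0;-0.935 0 0 -0.084 0.363 0;0 0 -1 0 0 0;0 0 -1 0 0 0;0 0 -1 0 0 0;0 0 -1 0 0 0;0 0 0 0 0 0;0 0 0 0 0 0"
  grip: 0

```text
time_s: 24.5
tcp_pos: [0.565, 0.102, 0.2481]
ee_rot: [[0.236, -0.972, -0.001], [-0.972, -0.236, -0.001], [0.001, 0.001, -1.0]]
wrist_force: [-0.4, 0.1, 0.2]
gripper_width: 0.001
gripper_force: 0.0
```

```bash
python3 - <<'E'
from station import r,cams
from h import *
s=r.sense();i=cams.camera_info("wrist");p,d=cams.capture("wrist")
cv2.imwrite("pics/w4.png",p);np.savez("w4.npz",d=d,**i)
print(s["tcp_pos"],s["ee_rot"],s["gripper_width"])
E
```

```text
[0.56499599 0.10201493 0.24806357] [[ 0.23640096 -0.97165506 -0.00101603]
 [-0.97165507 -0.23639962 -0.00128174]
 [ 0.00100522  0.00129023 -0.99999866]] 0.0012400482308183613
```

View pics/w4.png

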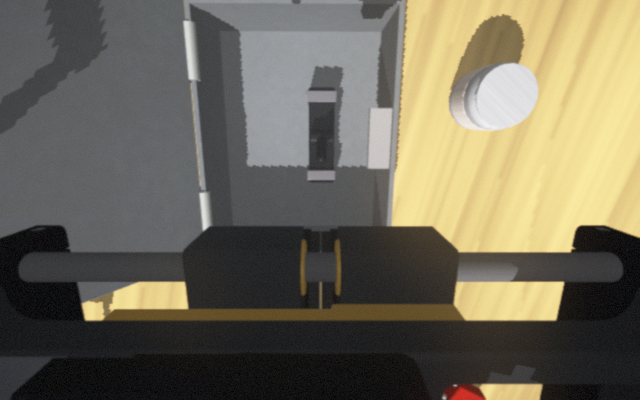

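The block spans columns 308–336 and rows 88–182, with the dark lever on it near (321,150). The shut fingers line up with it.

```bash
python3 - <<'E'
from h import *
i=dict(np.load("w4.npz"));d=i.pop("d");W=cloud(i,d);v,u=np.mgrid[:400,:640]
m=(u>300)&(u<345)&(v>80)&(v<195)
b=np.radians(13.45);ux=np.array([np.cos(b),np.sin(b)]);uy=np.array([-ux[1],ux[0]]);c=np.array([.6005,.0577])
for lo,hi in((.030,.04),(.055,.07),(.072,.095)):
    X=W[m&(W[...,2]>lo)&(W[...,2]<hi)]
    if len(X): q=X[:,:2]-c;print(lo,len(X),"bx",np.round(np.percentile(q@ux,[2,50,98]),4),"by",np.round(np.percentile(q@uy,[2,50,98]),4),X[:,2].max())
t=np.array([.565,.102])-c;print("tcp box",t@ux,t@uy)
E
```

```text
0.03 1758 bx [-0.0398 -0.0247 -0.0103] by [-0.0541 -0.0156  0.0528] 0.03999859151120867
0.055 179 bx [-0.0368 -0.0256 -0.0134] by [-0.0049  0.0006  0.0075] 0.06969467887619804
0.072 159 bx [-0.0298 -0.0245 -0.0203] by [0.008  0.0154 0.0236] 0.09069078716239927
tcp box -0.02422231627664552 0.051342179484261855
```

>>> play_rows:
  commands: "0 0 -0.6 0 0 0;0 0 -1 0 0 0;0 0 -1 0 0 0;0 0 -1 0 0 0;0 0 -1 0 0 0;0 0 -0.7 0 0 0;0 0 -0.5 0 0 0;0 0 -0.27 0 0 0;0 0 0 0 0 0;0 0 0 0 0 0"

```text
time_s: 25.55
tcp_pos: [0.566, 0.1027, 0.0671]
ee_rot: [[0.237, -0.972, 0.002], [-0.972, -0.237, 0.001], [-0.0, -0.002, -1.0]]
wrist_force: [-0.3, 0.2, 0.2]
gripper_width: 0.006
gripper_force: 0.0
```

>>> play_rows:
  commands: "0.036 -0.15 0 0 0 0;0.036 -0.15 0 0 0 0;0.036 -0.15 0 0 0 0;0.036 -0.15 0 0 0 0;0.036 -0.15 0 0 0 0;0.036 -0.15 0 0 0 0;0.036 -0.15 0 0 0 0;0.036 -0.15 0 0 0 0;0 0 0 0 0 0"

```text
time_s: 26.45
tcp_pos: [0.5735, 0.0655, 0.0655]
ee_rot: [[0.235, -0.972, -0.001], [-0.972, -0.235, -0.0], [0.0, 0.001, -1.0]]
wrist_force: [-0.6, 0.8, -0.2]
gripper_width: 0.004
gripper_force: 0.1
```

>>> play_rows:
  commands: "0.02 -0.1 0 0 0 0;0.02 -0.1 0 0 0 0;0.02 -0.1 0 0 0 0;0 0 0 0 0 0;0 0 0 0 0 0"

```text
time_s: 26.95
tcp_pos: [0.5754, 0.057, 0.0657]
ee_rot: [[0.236, -0.972, -0.0], [-0.972, -0.236, -0.0], [0.0, 0.0, -1.0]]
wrist_force: [-0.3, 1.4, 1.9]
gripper_width: 0.004
gripper_force: 1.3
```

>>> play_rows:
  commands: "0.015 -0.06 0 0 0 0;0.015 -0.06 0 0 0 0;0 0 0 0 0 0;0 0 0 0 0 0"

```text
time_s: 27.35
tcp_pos: [0.576, 0.0547, 0.0655]
ee_rot: [[0.236, -0.972, -0.0], [-0.972, -0.236, 0.001], [-0.002, 0.0, -1.0]]
wrist_force: [-0.5, 7.1, 1.6]
gripper_width: 0.007
gripper_force: 3.6
```

>>> play_rows:
  commands: "0.01 -0.06 0 0 0 0;0 0 0 0 0 0;0 0 0 0 0 0"

```text
time_s: 27.65
tcp_pos: [0.5762, 0.0543, 0.0654]
ee_rot: [[0.236, -0.972, -0.0], [-0.972, -0.236, 0.003], [-0.003, -0.0, -1.0]]
wrist_force: [-2.5, 11.4, 1.8]
gripper_width: 0.005
gripper_force: 5.9
```

The force rises while the tool barely moves, so the lever is on its stop. I'll back off, rise and check.

>>> play_rows:
  commands: "-0.1 0.4 0 0 0 0;-0.07 0.3 0 0 0 0;0 0 0.6 0 0 0;0 0 1 0 0 0;0 0 1 0 0 0;0 0 1 0 0 0;0 0 1 0 0 0;0 0 1 0 0 0;0 0 0.5 0 0 0;0 0 0 0 0 0;0 0 0 0 0 0"

```text
time_s: 28.75
tcp_pos: [0.5706, 0.0727, 0.2476]
ee_rot: [[0.236, -0.972, -0.002], [-0.972, -0.236, -0.001], [-0.0, 0.003, -1.0]]
wrist_force: [0.1, -0.2, -0.4]
gripper_width: 0.006
gripper_force: 0.0
```

```bash
python3 - <<'E'
from station import r,cams
from h import *
i=cams.camera_info("wrist");p,d=cams.capture("wrist");W=cloud(i,d);v,u=np.mgrid[:400,:640]
b=np.radians(13.45);ux=np.array([np.cos(b),np.sin(b)]);uy=np.array([-ux[1],ux[0]]);c=np.array([.6005,.0577])
q=(W[...,:2]-c);bx=q@ux;by=q@uy
X=(abs(bx+.025)<.02)&(abs(by)<.06)&(W[...,2]>.072)&(W[...,2]<.095)
print(X.sum(),"by",np.round(np.percentile(by[X],[2,50,98]),4),r.sense()["tcp_pos"],r.sense()["wrist_force"])
p,d=cams.capture("top");cv2.imwrite("pics/top2.png",p)
E
```

```text
144 by [-0.0255 -0.0185 -0.0088] [0.57031903 0.07257467 0.24693118] [-0.41637461 -1.20441301  0.11991943]
```

View pics/top2.png

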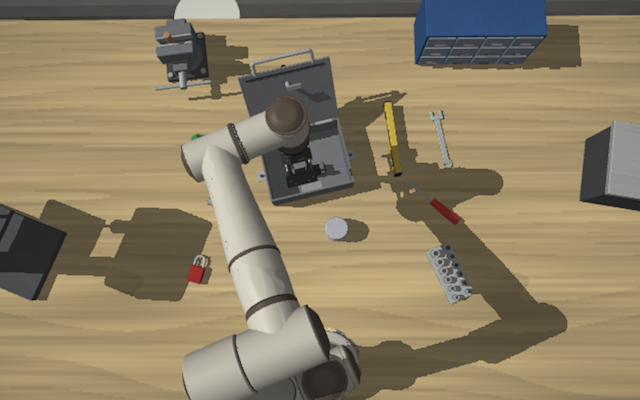

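The lever tip is now on the −y side, mirroring where it started. The lid lies open with its bar at (285,60), the level is clear at (393,138), and the other things have not moved.

```bash
python3 -c "
from station import r
print(r.finish_job())"
```

```text
the job is handed in; nothing more can be done
None
```

The job is handed in at about 29 s, all steps done in order: level set down clear on the counter, latch turned, lid resting open on its stop, and isolator lever thrown fully across; no other object was touched.

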